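# Find the catch with the interlock key

### The job

On the electronics bench, two grey interlock boxes each have a key standing in a lock. Take the orange key, turn it anticlockwise (seen from above) past the white dot to about 30 degrees beyond it without forcing it on to its stop, then turn it back until the hidden catch engages with the pointer at the dot, and let go. Leave the blue key as it is.

Things in the scene. Friction and masses are not known exactly. Their poses are not given: they have to be found in the camera images.
- orange_key_grip (a point): Pinch point of the orange key, captive upright in the top of a fixed grey box (150 x 110 x 60 mm), on its vertical turning axis, 96 mm over the bench. Flat bow 34 mm wide (x), 10 mm thick (y, the way to pinch), from 24 mm below to 16 mm above this point; below it a steel collar 41 mm across. x runs along the bow to the side with the white pointer line; z up. Turning takes under 0.2 N m.
- orange_dot (a point): White dot, 10 mm, on the black disc (82 mm across, top 64 mm over the bench) round the orange key, 33 mm out from its axis; x points from axis to dot. With the key's pointer at the dot a hidden spring catch engages: it pulls the key in from about 10 degrees either side and holds it lightly. Opposite the dot, 36 mm from the axis, a brass block stands 6 mm above the disc.
- orange_key (a joint): Turn of the orange key, rad: 0 with its pointer at the dot (catch engaged), growing anticlockwise seen from above; stops at -1.05 and 1.05. Starts clockwise of the dot, between -0.9 and -0.58. If let go 14 to 28 degrees from the dot it is nudged away from it; farther off it stays where it is left.
- blue_key_mark (a point): Top of the white pointer edge of the blue key, 17 mm from its vertical turning axis, 112 mm over the bench; x points outward from the axis. Same lock, key and grey box as the orange one, on the other side of the bench. A bystander: leave it as it is.

How it is judged:
On the way:
1. the orange key has been turned anticlockwise to at least 20 degrees past the dot (value of joint orange_key above 0.35 rad), for 0.1 s.
At the end, for the whole second after the job is handed in: The orange key has been past the dot and back and rests with its pointer within 10 degrees of the dot, at rest and released (value of joint orange_key between -0.175 and 0.175 rad and velocity of joint orange_key between -0.1 and 0.1 rad/s); the robot touches nothing.
It fails at once if the blue key is turned (its pointer edge moves more than 4 mm, about 13 degrees) (distance of blue_key_mark from where it was at the start of the episode above 0.004 m).
It fails at once if the orange key is forced on towards its stop, more than about 52 degrees past the dot (value of joint orange_key above 0.9 rad).
It also fails if it takes over 35 s, if anything falls off the work surface, if the arm or the gripper's body presses on something with over 40 N, if the wrist force passes 120 N, or if a joint passes its speed limit or range.

### The arm

A 7-joint arm with a two-finger parallel gripper is mounted at the origin on the work surface. World frame = base frame: x ahead of the robot, y to its left, z up, the work surface at z = 0. Lengths are in m, angles in rad, forces in N, time in s.
With the tool pointing down it reaches from about 0.425 to 0.875 m from the base axis. Payload 9.9 kg.
Tool frame: the origin (TCP) lies between the finger pads; the fingertips stand 25 mm ahead of it and the grasp point (between the pads) lies 6 mm ahead of it; z points along the fingers, y is the direction in which the jaws open and shut (so a half turn about z gives the same grasp; the last joint's range is limited). The gripper opens to 85 mm and grips with 20 to 120 N. Pads are 22 mm wide; open, the fingers measure 114 mm over their backs; the gripper's body (76 mm by 85 mm) begins 54 mm behind the grasp point. The pads swing forward as they close: fully open they stand 13 mm farther back than shut.
Start: joints at [1.213, 0.576, 0.025, 1.437, -0.015, 1.129, -0.057], TCP at [0.183, -0.65, 0.256] pointing down, gripper open.
Joint ranges: [-2.76, 2.76], [-0.34, 2.15], [-1.52, 1.57], [0.19, 2.46], [-1.09, 4.23], [0.17, 1.99], [-2.82, 2.82]. Speed limits (rad/s): [2.22, 2.22, 3.01, 3.01, 3.14, 3.14, 3.14].

### API

Orientations are given as a 3x3 rotation matrix whose columns are the frame's x, y, z axes.
In Python, from cell import readout, viewer, job_done gives the robot as it stands.
- The arm moves only by the tool drive_tool, never from a script. Its argument "rows" is text: rows parted by semicolons, each of 4 numbers parted by spaces: the shift along the tool's x, y, z as a fraction of full scale, then the turn about the tool's z as a fraction of full scale. In form: x y z roll; .... A call has 1 to 12 rows; each row is the pose to reach, as a shift and turn from the pose measured when the call began, along the tool's axes at that moment; what a row does not reach only later rows make up. Full scale, the value 1, is 150 mm for a shift and 90 degrees for a turn. A row lasts 1/8 s, in which the tool goes at most 62.5 mm and 10.7 degrees, less where a joint would pass 70% of its speed; a pose out of reach is approached as far as the arm can. A call with a number of a shift or a turn outside -1 to 1 is refused whole. A call with a gripper value outside its range is refused whole. "grip" is the opening, from -1 (shut) to 1 (fully open), set as the call begins (left out, the last holds). The fingers move at their own pace and stop on an object; "grip_force" is the grip in N (left out, the last holds). Time passes only in rows, so rows that repeat a pose let the fingers close. It gives the time, the measured TCP pose, the force and the opening at its end, in the units of the state.
- readout.get_state(): the state, without advancing time (a new reading comes with each control period).
- viewer.read_camera(name): name is "scene" or "side" or "wrist"; returns (picture, depth): 384x512x3 uint8, red, green, blue; 384x512 float32, m along the optical axis (not along the pixel's ray), 0 where there is no reading.
- viewer.camera_model(name): a dict with "camera_matrix" (3x3 intrinsics, pixels), "R" (3x3) and "t" (3): a world point X has camera coordinates R X + t. Camera axes: x right, y down, z forward; pixel columns grow to the right and rows downward; lengths in m; the calibration is good to about 2 mm. The wrist camera is an equidistant fisheye: a pixel r from the principal point sees the ray r / f radians off the axis. A picture is of the moment at which its call begins: read the wrist's pose just before it. camera_model takes no time and is no camera call; for the wrist camera it gives the pose at the moment of the call.
- job_done(): hands the job in, once; it reports no verdict.
The state is a dict: "time_s": time; "qpos": joint angles; "joint_vel": joint speeds; "joint_torque": joint torques, N m; "tool_pos": TCP position; "ee_rot": TCP orientation; "ft_force": force on the tool from outside, world axes, zero at the start; "moment": the same for the moment, N m; "opening": finger opening in m.
Only numpy, scipy, OpenCV 4.12 (cv2) and the standard library are available. Lean on these libraries where they do the work, as an engineer would, in place of code of your own. Each camera call takes 0.05 s, during which the arm holds its last target. There are 200 camera calls.

## Working session

There is one attempt and no reset: what is moved stays moved. The work goes in short steps, Python scripts to look and compute and a tool call to move; the robot and the scene stay as the last step left them, time stands still between calls to the robot, and variables do not carry over. Pictures are saved under pics/ and viewed, about 8 in all and at most 12, crops included, and the job is handed in when it is done.

Besides the shell and the picture viewer there is one more tool, called as name(argument=value, ...), one argument or row to a line, values as JSON. drive_tool: Moves the arm, as the interface text tells. Shift numbers are shares of 150 mm and turn numbers shares of 90 degrees, none past 1 either way. Its arguments: {"type":"object","properties":{"rows":{"type":"string"},"grip":{"type":"number"},"grip_force":{"type":"number"}},"required":["rows"]}

```bash
mkdir -p pics; ls
cat > h.py <<'E'
import numpy as np, cv2
from cell import readout, viewer, job_done
def ray(n,u,v,m=None):
    m=m or viewer.camera_model(n);K=np.array(m["camera_matrix"]);R=np.array(m["R"]);t=np.array(m["t"])
    a=(u-K[0,2])/K[0,0];b=(v-K[1,2])/K[1,1]
    if n=="wrist":
        th=np.hypot(a,b);s=np.sin(th)/th if th>1e-9 else 1;d=np.array([a*s,b*s,np.cos(th)])
    else: d=np.array([a,b,1.])
    return -R.T@t, R.T@d
def onz(n,u,v,z,m=None):
    o,d=ray(n,u,v,m);return o+d*(z-o[2])/d[2]
E
python3 - <<'E'
from h import *
s=readout.get_state();print(s)
ims=[]
for n in("scene","side","wrist"):
    m=viewer.camera_model(n);p,d=viewer.read_camera(n);cv2.imwrite(f"pics/{n}0.png",p[:,:,::-1]);np.savez(f"pics/{n}0.npz",p=p,d=d)
    print(n,m)
E
```

```text
pics
{'time_s': 0.0, 'qpos': array([ 1.21316777,  0.57654099,  0.02485871,  1.43790486, -0.0150055 ,
        1.128987  , -0.05649066]), 'joint_vel': array([-2.40439616e-03, -2.20580938e-05, -1.32325791e-03,  6.53678958e-04,
        9.63524459e-04, -4.90013518e-04,  1.12950933e-03]), 'joint_torque': array([ 8.48338259e-04, -7.65754437e+01,  2.25067645e+00, -2.85967219e+01,
        1.52417069e-02,  1.27291205e-02,  2.09771810e-05]), 'tool_pos': array([ 0.18242461, -0.64945978,  0.25543809]), 'ee_rot': array([[ 9.62734810e-01,  2.70446670e-01, -5.33411192e-04],
       [ 2.70447181e-01, -9.62733539e-01,  1.56707665e-03],
       [-8.97221807e-05, -1.65293880e-03, -9.99998630e-01]]), 'ft_force': array([-1.05660612, -0.24699208,  0.62473857]), 'moment': array([ 0.01228837,  0.00833364, -0.01261777]), 'opening': 0.0854068303374574}
scene {'camera_matrix': array([[481.36324985,   0.        , 256.21494429],
       [  0.        , 481.36324985, 194.57698127],
       [  0.        ,   0.        ,   1.        ]]), 'R': array([[-0.17237026,  0.98493428,  0.01389075],
       [ 0.62085349,  0.11958013
[... 219 characters left out ...]
42688299, 193.56715793],
       [  0.        ,   0.        ,   1.        ]]), 'R': array([[ 9.62424626e-01, -2.71548790e-01,  3.06253841e-04],
       [-1.51482854e-01, -5.37821647e-01, -8.29337580e-01],
       [ 2.25370326e-01,  7.98128518e-01, -5.58747783e-01]]), 't': array([-0.54687648,  0.19159308,  0.67876516])}
wrist {'camera_matrix': array([[297.31863964,   0.        , 257.96347677],
       [  0.        , 297.31863964, 188.25347617],
       [  0.        ,   0.        ,   1.        ]]), 'R': array([[ 0.27085082, -0.96261848, -0.00234514],
       [-0.92189752, -0.26009278,  0.28715277],
       [-0.27702852, -0.07561358, -0.95788193]]), 't': array([-0.67424274, -0.03798496,  0.37925458])}
```

```bash
python3 -c "
import cv2,numpy as np
a,b,c=[cv2.imread(f'pics/{n}0.png') for n in('scene','side','wrist')]
cv2.imwrite('pics/m.png',cv2.resize(np.vstack([np.hstack([a,b]),np.hstack([c,c*0])]),(800,600),interpolation=cv2.INTER_AREA))"
```

```text
(no output)
```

View pics/m.png

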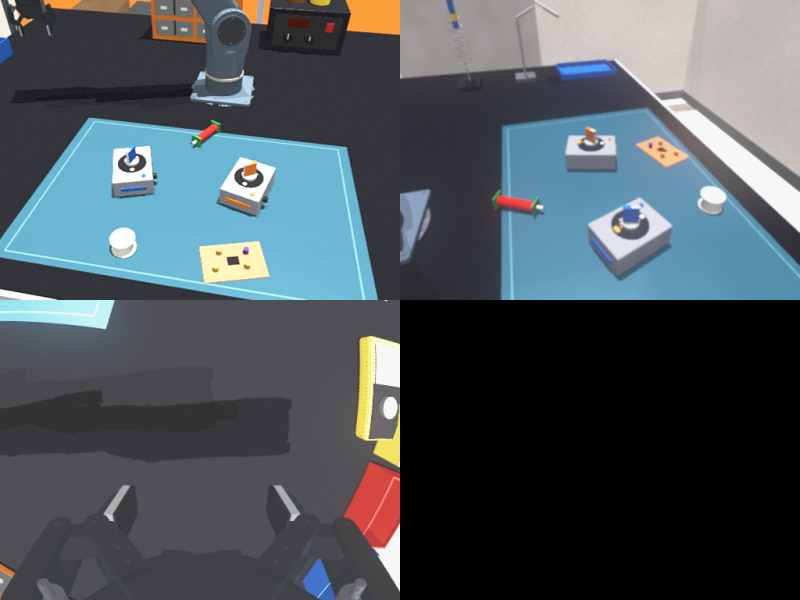

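The montage shows the orange box in scene at about full-res (320,237), its key at (321,218), and the blue box at (170,218). I'll measure next.

Run:
```python
from h import *
for n,(u0,u1,v0,v1) in(("scene",(270,370,190,280)),("side",(200,300,145,225))):
    z=np.load(f"pics/{n}0.npz");p=z["p"];d=z["d"]
    hsv=cv2.cvtColor(p,cv2.COLOR_RGB2HSV);mk=cv2.inRange(hsv,(5,120,100),(22,255,255));
    sub=np.zeros_like(mk);sub[v0:v1,u0:u1]=mk[v0:v1,u0:u1]
    k,l,st,c=cv2.connectedComponentsWithStats(sub)
    for i in range(1,k):
        if st[i,4]<15: continue
        vv,uu=np.nonzero(l==i);vm=vv.min();um=uu[vv==vm].mean()
        print(n,st[i],c[i],"ctr@z.096",onz(n,*c[i],.096).round(4))
    cv2.imwrite(f"pics/{n}c.png",cv2.resize(p[v0:v1,u0:u1,::-1],None,fx=4,fy=4,interpolation=cv2.INTER_CUBIC))
a,b=[cv2.imread(f"pics/{n}c.png") for n in("scene","side")]
cv2.imwrite("pics/c2.png",np.hstack([a,cv2.copyMakeBorder(b,0,a.shape[0]-b.shape[0],0,0,0)]))
```

```text
scene [313 209  16  17 190] [320.4        216.91578947] ctr@z.096 [0.5843 0.1439 0.096 ]
scene [289 252  32  16 157] [304.42675159 259.67515924] ctr@z.096 [0.7118 0.1226 0.096 ]
side [238 163  10  18 110] [242.61818182 171.82727273] ctr@z.096 [0.5717 0.1418 0.096 ]
```

View pics/c2.png

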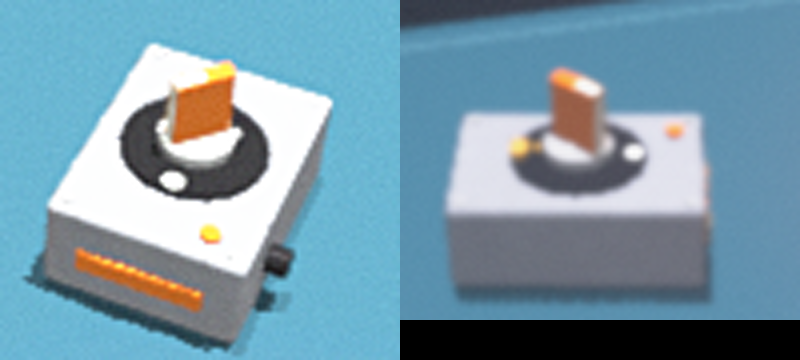

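The crops show the orange key with its white pointer edge. In scene the dot is at about (313,235) and the disc centre at (319,227). In side the dot is at about (258.5,183) and the brass block at (230,182).

Run:
```python
from h import *
print("disc ctr",onz("scene",318.8,226.8,.064), "dot",onz("scene",313.3,235.3,.064),"side dot",onz("side",258.5,183.3,.064),"brass",onz("side",229.8,181.7,.07))
print("side disc",onz("side",200+(580-400)/4,145+157/4,.064))
# pointer top edge and tail of bow top, z=.112
e=onz("scene",270+171/4,190+82/4,.112);f=onz("scene",270+233/4,190+67/4,.112);print(e,f,(e+f)/2,np.degrees(np.arctan2(*(e-f)[1::-1])))
e=onz("side",200+200/4,145+88/4,.112);f=onz("side",200+153/4,145+73/4,.112);print(e,f,(e+f)/2,np.degrees(np.arctan2(*(e-f)[1::-1])))
```

```text
disc ctr [0.58027086 0.14329419 0.064     ] dot [0.60859913 0.13383598 0.064     ] side dot [0.60764678 0.1320252  0.064     ] brass [0.54136448 0.14823334 0.07      ]
side disc [0.57555895 0.13667681 0.064     ]
[0.58549552 0.12654199 0.112     ] [0.56741512 0.15751303 0.112     ] [0.57645532 0.14202751 0.112     ] -59.72430893249095
[0.58719133 0.13201155 0.112     ] [0.56516753 0.15650732 0.112     ] [0.57617943 0.14425944 0.112     ] -48.04173132626072
```

drive_tool(
  rows="0.3 -0.25 0 -0.09; 0.62 -0.5 0 -0.18; 0.94 -0.77 0 -0.27; 0.94 -0.77 0 -0.27; 0.94 -0.77 0 -0.27",
  grip=1,
)

```text
time_s: 0.78
tool_pos: [0.2866, -0.5006, 0.2559]
ee_rot: [[0.767, 0.642, -0.001], [0.642, -0.767, 0.001], [-0.0, -0.001, -1.0]]
ft_force: [-0.8, -0.1, -0.7]
opening: 0.0852
```

drive_tool(
  rows="0.32 -0.08 0 -0.11; 0.64 -0.16 0 -0.22; 0.97 -0.23 0 -0.33; 0.97 -0.23 0 -0.44; 0.97 -0.23 0 -0.5",
)

```text
time_s: 1.4
tool_pos: [0.3756, -0.3818, 0.2556]
ee_rot: [[0.086, 0.996, -0.001], [0.996, -0.086, 0.001], [0.0, -0.001, -1.0]]
ft_force: [-0.5, 0.2, -0.2]
opening: 0.0854
```

drive_tool(
  rows="0.33 0.22 0 -0.1; 0.66 0.44 0 -0.2; 0.98 0.65 0 -0.22; 0.98 0.65 0 -0.22",
)

```text
time_s: 1.9
tool_pos: [0.488, -0.2408, 0.2555]
ee_rot: [[-0.261, 0.965, 0.0], [0.965, 0.261, 0.002], [0.002, 0.001, -1.0]]
ft_force: [0.1, -0.8, 1.3]
opening: 0.0851
```

drive_tool(
  rows="0.32 0.16 0 -0.07; 0.64 0.32 0 -0.14; 0.96 0.47 0 -0.2; 0.96 0.47 0 -0.2",
)

```text
time_s: 2.4
tool_pos: [0.519, -0.0811, 0.2561]
ee_rot: [[-0.55, 0.835, 0.001], [0.835, 0.55, 0.004], [0.003, 0.003, -1.0]]
ft_force: [0.0, -0.4, -0.3]
opening: 0.0853
```

drive_tool(
  rows="0.28 0.3 0 0; 0.56 0.6 0 0; 0.84 0.91 0 0; 0.84 0.91 0 0; 0.84 0.91 0 0",
)

```text
time_s: 3.02
tool_pos: [0.5642, 0.0965, 0.2561]
ee_rot: [[-0.547, 0.837, 0.0], [0.837, 0.547, 0.002], [0.002, 0.001, -1.0]]
ft_force: [0.5, 0.0, -0.5]
opening: 0.0857
```

```bash
cat > w.py <<'E'
from h import *
import sys
s=readout.get_state();m=viewer.camera_model("wrist");p,d=viewer.read_camera("wrist")
print(s["tool_pos"],s["qpos"].round(3),s["time_s"])
np.savez(sys.argv[1],p=p,d=d,**m);cv2.imwrite(f"pics/{sys.argv[1]}.png",p[:,:,::-1])
E
python3 w.py w1
```

```text
[0.56419401 0.09654707 0.25613512] [ 0.135  0.465 -0.58   1.702  0.284  1.058  0.042] 3.025
```

View pics/w1.png

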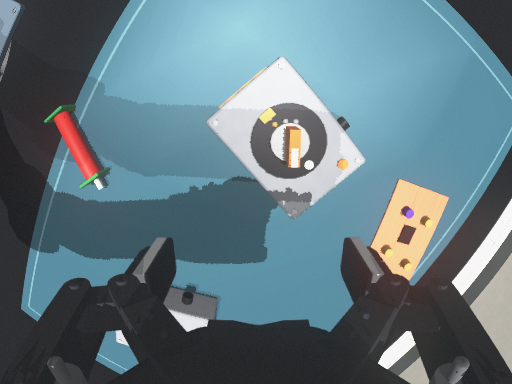

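The wrist view shows the disc centred near (289,140), the dot at (309,165), the brass block at (267,116), and the key running from about (293,126) to (294,166) with its white end at the bottom.

Run:
```python
from h import *
z=np.load("w1.npz");m={k:z[k] for k in("camera_matrix","R","t")};p=z["p"]
print("dot",onz("wrist",309,165,.064,m)[:2],"brass",onz("wrist",267,115.5,.07,m)[:2])
g=cv2.inRange(cv2.cvtColor(p,cv2.COLOR_RGB2GRAY),0,75);s=np.zeros_like(g);s[100:182,247:330]=g[100:182,247:330]
c=max(cv2.findContours(s,cv2.RETR_EXTERNAL,cv2.CHAIN_APPROX_NONE)[0],key=cv2.contourArea)
q=np.array([onz("wrist",*x,.064,m)[:2] for x in cv2.convexHull(c)[:,0].astype(float)],np.float32)
print("disc",cv2.fitEllipse(q))
cv2.imwrite("pics/w1c.png",cv2.resize(p[95:190,240:340,::-1],None,fx=6,fy=6,interpolation=cv2.INTER_CUBIC))
```

```text
dot [0.60636846 0.13224184] brass [0.53936803 0.15121692]
disc ((0.5626915693283081, 0.08420847356319427), (0.003587666666135192, 0.009780571796000004), 113.99686431884766)
```

View pics/w1c.png

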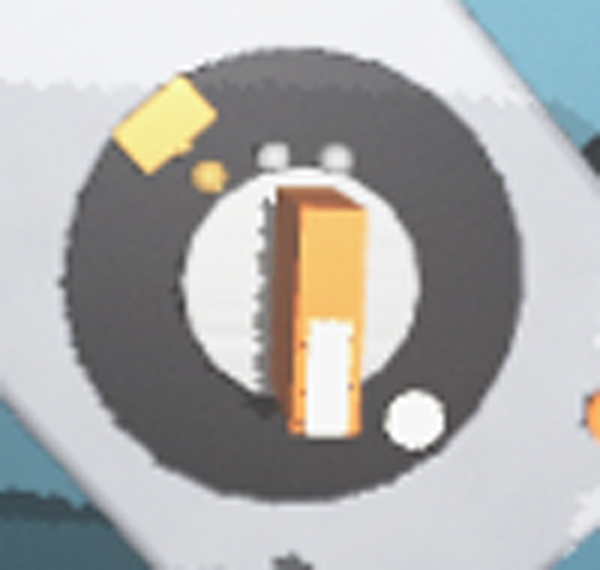

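The enlarged crop shows the key's top face at crop corners (300,206), (368,206), (358,437) and (290,437). The disc spans 64..524 by 47..502.

Run:
```python
from h import *
z=np.load("w1.npz");m={k:z[k] for k in("camera_matrix","R","t")}
f=lambda x,y,h:onz("wrist",240+x/6-.42,95+y/6-.42,h,m)[:2]
ang=lambda v:np.degrees(np.arctan2(v[1],v[0]))
c=[f(*q,.112) for q in((300,206),(368,206),(358,437),(290,437))]
tail=(c[0]+c[1])/2;tip=(c[2]+c[3])/2
disc=np.mean([f(64,275,.064),f(524,275,.064),f(294,47,.064),f(294,502,.064)],0)
dot=f(415,420,.064);br=f(165,125,.07)
print("bow ctr",np.mean(c,0),"len",np.linalg.norm(tip-tail),"ang",ang(tip-tail));print("disc",disc,"dot",dot,np.linalg.norm(dot-disc),"ang",ang(dot-disc),ang(dot-br), "axis from dot/brass",dot+(br-dot)*33/69)
s=readout.get_state();R=s["ee_rot"]
for n,t in(("bow",np.mean(c,0)),("disc",disc)): print(n,(R.T@(np.r_[t,.105]-s["tool_pos"])/.15).round(3))
print("tool x ang",ang(R[:2,0]))
```

```text
bow ctr [0.57373859 0.14124915] len 0.034922523284725206 ang -57.87750682442261
disc [0.57335362 0.14189481] dot [0.60586929 0.13246399] 0.03385571037585707 ang -16.174228344152567 -15.847003314104581 axis from dot/brass [0.5740733  0.14148953]
bow [0.216 0.218 1.009]
disc [0.221 0.218 1.009]
tool x ang 123.11257129540105
```

drive_tool(
  rows="0.11 0.11 0.1 0.01; 0.218 0.218 0.3 0.01; 0.218 0.218 0.5 0.01; 0.218 0.218 0.65 0.01; 0.218 0.218 0.8 0.01; 0.218 0.218 0.92 0.01; 0.218 0.218 1 0.01; 0.218 0.218 1 0.01; 0.218 0.218 1 0.01",
)

```text
time_s: 4.2
tool_pos: [0.5741, 0.1416, 0.107]
ee_rot: [[-0.533, 0.846, 0.001], [0.846, 0.533, 0.002], [0.001, 0.002, -1.0]]
ft_force: [-0.1, -1.0, -0.1]
opening: 0.0854
```

```bash
python3 w.py w2
```

```text
[0.57406878 0.14156992 0.10696631] [-0.007  0.654 -0.495  1.823  0.426  0.769 -0.164] 4.2
```

View pics/w2.png

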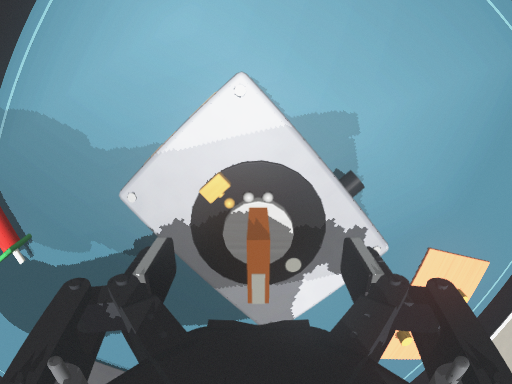

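The key at (258,270) is centred and square between the pads. Closing now.

drive_tool(
  rows="0 0 0 0; 0 0 0 0; 0 0 0 0; 0 0 0 0; 0 0 0 0; 0 0 0 0; 0 0 0 0; 0 0 0 0",
  grip=-1,
  grip_force=30,
)

```text
time_s: 5.25
tool_pos: [0.5741, 0.1417, 0.1072]
ee_rot: [[-0.533, 0.846, 0.001], [0.846, 0.533, 0.002], [0.001, 0.002, -1.0]]
ft_force: [-1.5, -0.9, 3.0]
opening: 0.0094
```

drive_tool(
  rows="0 0 0 -0.04; 0 0 0 -0.09; 0 0 0 -0.14; 0 0 0 -0.19; 0 0 0 -0.24; 0 0 0 -0.29; 0 0 0 -0.34; 0 0 0 -0.39; 0 0 0 -0.44; 0 0 0 -0.48; 0 0 0 -0.5; 0 0 0 -0.5",
)

```text
time_s: 6.75
tool_pos: [0.574, 0.1415, 0.1072]
ee_rot: [[-0.975, 0.222, 0.001], [0.222, 0.975, 0.002], [-0.001, 0.002, -1.0]]
ft_force: [-1.6, -0.8, 4.4]
opening: 0.0098
```

drive_tool(
  rows="0 0 0 -0.05; 0 0 0 -0.1; 0 0 0 -0.15; 0 0 0 -0.2; 0 0 0 -0.25; 0 0 0 -0.29; 0 0 0 -0.3; 0 0 0 -0.3; 0 0 0 -0.3",
)

```text
time_s: 7.88
tool_pos: [0.5739, 0.1415, 0.1072]
ee_rot: [[-0.97, -0.244, 0.001], [-0.244, 0.97, 0.002], [-0.001, 0.002, -1.0]]
ft_force: [-1.8, -0.4, 3.5]
opening: 0.0096
```

```bash
python3 w.py w3
python3 - <<'E'
from h import *
ims=[]
for n,(u,v) in(("scene",(320,225)),("side",(250,180))):
    p,_=viewer.read_camera(n);ims.append(cv2.resize(p[v-48:v+48,u-50:u+50,::-1],None,fx=4,fy=4,interpolation=cv2.INTER_CUBIC))
w=np.load("w3.npz")["p"][:,:,::-1]
cv2.imwrite("pics/t3.png",cv2.resize(np.hstack([cv2.resize(i,(400,384)) for i in ims]+[w]),(800,235)))
E
```

```text
[0.57392901 0.14146849 0.10715912] [ 0.186  0.738 -0.833  1.816  0.686  0.901  0.851] 7.875
```

View pics/t3.png

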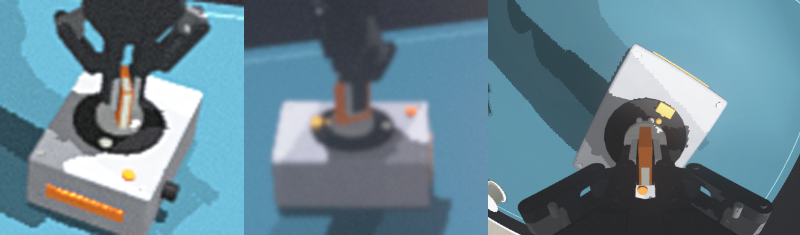

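The key turned with the gripper and still sits between the pads, with the pointer about 30° past the dot. Turning back now.

drive_tool(
  rows="0 0 0 0.05; 0 0 0 0.1; 0 0 0 0.15; 0 0 0 0.2; 0 0 0 0.25; 0 0 0 0.3; 0 0 0 0.33; 0 0 0 0.335; 0 0 0 0.335; 0 0 0 0.335",
)

```text
time_s: 9.28
tool_pos: [0.5739, 0.1416, 0.1072]
ee_rot: [[-0.961, 0.275, 0.001], [0.275, 0.961, 0.002], [-0.0, 0.002, -1.0]]
ft_force: [-1.2, -0.7, 3.2]
opening: 0.0095
```

drive_tool(
  rows="0 0 0 0; 0 0 0 0; 0 0 0 0; 0 0 0 0; 0 0 0 0; 0 0 0 0; 0 0 0 0",
  grip=1,
)

```text
time_s: 10.15
tool_pos: [0.574, 0.1416, 0.1072]
ee_rot: [[-0.961, 0.275, 0.001], [0.275, 0.961, 0.002], [-0.0, 0.002, -1.0]]
ft_force: [-0.2, 0.2, -0.4]
opening: 0.0852
```

drive_tool(
  rows="0 0 -0.1 0; 0 0 -0.25 0; 0 0 -0.45 0; 0 0 -0.65 0; 0 0 -0.85 0; 0 0 -0.95 0; 0 0 -1 0; 0 0 -1 0; 0 0 -1 0",
)

```text
time_s: 11.28
tool_pos: [0.5735, 0.141, 0.2562]
ee_rot: [[-0.961, 0.275, -0.0], [0.275, 0.961, 0.002], [0.001, 0.002, -1.0]]
ft_force: [0.5, 0.6, -0.9]
opening: 0.085
```

```bash
python3 w.py w4; python3 -c "
import cv2;i=cv2.imread('pics/w4.png');cv2.imwrite('pics/w4c.png',cv2.resize(i[130:330,150:350],None,fx=3,fy=3,interpolation=cv2.INTER_CUBIC))"
```

```text
[0.57345707 0.14096948 0.25621223] [ 0.184  0.54  -0.801  1.651  0.418  1.13   0.564] 11.275
```

View pics/w4c.png

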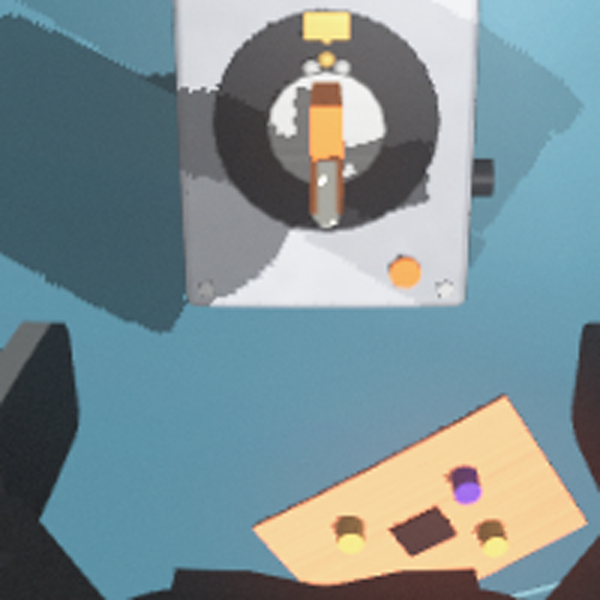

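The pointer end (crop 326,195) covers the dot and lines up with the brass block (326,25). The key is at the dot and the gripper is clear, so I'm handing in.

```bash
python3 -c "
from h import *
s=readout.get_state();print(s['time_s'],s['ft_force']);print(job_done())"
```

```text
11.325 [ 0.15421148  1.042122   -0.44854334]
the job is handed in; nothing more can be done
None
```

I turned the orange key about 72° anticlockwise, to roughly 30° past the dot. I then turned it back to the dot, let go and lifted the gripper 150 mm clear. The job was handed in at 11.3 s.

- **Final check:** the last wrist picture shows the pointer over the dot and in line with the brass block. The wrist force was about zero, so nothing was being touched.
- **How the turn was measured:** the angles come from the gripper's measured turn and the camera fits. I had no direct reading of the key's joint or of the catch engaging.
- **Disagreements:** the first scene and side estimates of the key's starting angle differed by about 12° (-60° and -48°). I used the close wrist view instead, which gave -58°. My automatic disc fit failed, so I read the disc's edges off an enlarged wrist picture by eye.
- **Blue key:** the gripper stayed well above the blue box on the way over. I did not take a separate picture of the blue key at the end.

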